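# Set the guarded dosing valve of a ventilator gas unit

### The job

Set the dosing valve on the cream gas unit: slide its clear guard fully aside, turn the black bar handle until its pointed end lines up with the small marker tab on the ring around it, let go of it, and then slide the guard fully back over the valve. Leave the marker tab, the round purge knob and the things standing on the bench as they are.

Things in the scene. Friction and masses are not known exactly. Their poses are not given: they have to be found in the camera images.
- gas_unit: Low cream metal box fixed to the bench, 190 x 440 x 55 mm (x, y, z). Origin: centre of its underside, on the bench. Its y axis is its long side. On its top: the dosing valve with its axis at y = -115 mm, x = 0; two flush gauges in the middle; a round purge knob at y = +178 mm; along the whole top, at x = +/-78 mm, two low rails 7 mm high that carry the guard.
- guard (a joint): Clear plastic guard over the valve, a top plate 164 x 125 mm (x, y of the gas unit) and 4 mm thick, 108 to 112 mm above the bench, with side walls at x = +/-80 mm and open ends. Value in m: 0 = fully closed, centred over the valve; it grows to 0.165 = fully aside as the guard slides along the gas unit's +y (end stops at both). It needs about 2 N and stays where it is left. At the start it is closed or up to 15 mm short of it.
- guard_grip (a point): Point to grip on the guard: 12 mm below the top of the black upright grip bar on the middle of its top plate, 134 mm above the bench. The bar is 45 mm along the gas unit's x, 14 mm thick along its y, and stands 34 mm above the plate (112 to 146 mm above the bench). Axes parallel to the gas unit's; moves with the guard.
- dose_valve (a joint): Angle of the dosing valve's handle in rad: 0 = shut, pointed end towards the gas unit's -y; grows to 1.65 counter-clockwise seen from above (through the gas unit's +x at 1.57). Turns against a steady friction of about 0.1 N m and stays where it is left. Its start is shut or nearly so.
- valve_grip (a point): Point to grip on the valve handle: on the turning axis, 90 mm above the bench. The handle is a black plastic bar 13 mm thick, 52 mm long (26 mm each way from the axis) and 28 mm high (73 to 101 mm above the bench), with a lower tapered nose at one end reaching 44 mm from the axis. The point's x axis runs along the bar to the pointed end; z is up.
- pointer_tip (a point): Just past the pointed end of the handle, 46 mm from the turning axis, 81 mm above the bench. Turns with the handle.
- set_ring (a joint): Angle of the marker tab about the valve's axis, in rad, with the same zero and direction as dose_valve: the handle is set when both values are equal. Different at each start. The ring is stiff (0.4 N m) and must not be shifted.
- marker (a point): Inner end of the marker tab, 46 mm from the valve's axis: a small black block 7 mm wide, 10 mm long radially (47 to 57 mm from the axis), its top 66 mm above the bench, on a flat ring.
- purge_mark (a point): Steel line on the rim of the round purge knob, 18 mm from its axis. The knob is 40 mm across, its top 79 mm above the bench, and turns easily: leave it alone.
- granule_jar: White round jar with a grey cap, 68 mm across, 105 mm high, standing loose near the gas unit; origin under its centre. Leave alone.
- elbow: Steel pipe elbow standing loose on a round flange 60 mm across, about 64 mm high, its side branch reaching 40 mm along its x; origin under the flange's centre. Leave alone.
- spanner: Steel spanner lying on the bench beyond the gas unit, along its own x axis. Leave alone.

How it is judged:
By the outcome, as a careful person would: the job done as asked, in the order asked, and still so for the second after the job is handed in, with the robot touching nothing.
It also fails if it takes over 64 s, if anything falls off the work surface, if the arm or the gripper's body presses on something with over 40 N, if the wrist force passes 120 N, or if a joint passes its speed limit or range.

### The arm

A 6-joint arm with a two-finger parallel gripper is mounted at the origin on the work surface. World frame = base frame: x ahead of the robot, y to its left, z up, the work surface at z = 0. Lengths are in m, angles in rad, forces in N, time in s.
With the tool pointing down it reaches from about 0.375 to 0.925 m from the base axis. Payload 5.7 kg.
Tool frame: the origin (TCP) lies at the very end of the fingers, on their centre line; the grasp point (between the pads) lies 19 mm behind it; z points along the fingers, y is the direction in which the jaws open and shut (so a half turn about z gives the same grasp; the last joint's range is limited). The gripper opens to 88 mm and grips with 3 to 60 N. Pads are 20 mm wide; open, the fingers measure 115 mm over their backs; the gripper's body (75 mm by 178 mm) begins 61 mm behind the grasp point.
Start: joints at [1.06, 0.359, 1.51, -0, 1.272, -0.115], TCP at [0.231, 0.554, 0.223] pointing down, gripper open.
Joint ranges: [-2.97, 2.97], [-1.01, 2.36], [0.21, 2.38], [-0.96, 4.11], [0.2, 2.71], [-2.98, 2.98]. Speed limits (rad/s): [2.39, 2.39, 3.14, 3.14, 3.14, 3.14].

### API

Orientations are given as a unit quaternion [x, y, z, w].
In Python, from cell import status, grab_frame, ctrl gives the robot as it stands.
- The arm moves only by the tool move_arm, never from a script. Its arguments are lists of equal length, an entry for each row: "dp": the shift along the world's x, y, z in m, a list of three; "angular": the turn, a rotation vector about the world's x, y, z in degrees, a list of three. A call has 1 to 20 rows; each row is the pose to reach, as a shift and turn from the pose commanded when the call began; what a row does not reach only later rows make up. A row lasts 1/8 s, in which the tool goes at most 62.5 mm and 10.7 degrees, less where a joint would pass 70% of its speed; a pose out of reach is approached as far as the arm can. A call with a gripper value outside its range is refused whole. "fingers" is the finger opening in m, from 0 to 0.0878, set as the call begins (left out, the last holds). The fingers move at their own pace and stop on an object; "grip_force" is the grip in N (left out, the last holds). Time passes only in rows, so rows that repeat a pose let the fingers close. It gives the time, the measured TCP pose, the force and the opening at its end, in the units of the state.
- status.read_state(): the state, without advancing time (a new reading comes with each control period).
- grab_frame(name): name is "scene" or "top" or "wrist"; returns a dict with "image" (480x640x3 uint8, red, green, blue), "intrinsics" (3x3 intrinsics, pixels), "origin" and "attitude" of the camera in the world. Camera axes: x right, y down, z forward; pixel columns grow to the right and rows downward; lengths in m; the calibration is good to about 2 mm. A picture is of the moment at which its call begins. There is no depth.
- ctrl.close_job(): hands the job in, once; it reports no verdict.
The state is a dict: "time_s": time; "joint_pos": joint angles; "joint_velocities": joint speeds; "effort": joint torques, N m; "tcp_pos": TCP position; "tool_rot": TCP orientation; "wrist_force": force on the tool from outside, world axes, zero at the start; "ft_torque": the same for the moment, N m; "gripper_width": opening from 0.0 (shut) to 1.0 (fully open).
Only numpy, scipy, OpenCV 4.12 (cv2) and the standard library are available. Lean on these libraries where they do the work, as an engineer would, in place of code of your own. Each camera call takes 0.05 s, during which the arm holds its last target.

## Working session

There is one attempt and no reset: what is moved stays moved. The work goes in short steps, Python scripts to look and compute and a tool call to move; the robot and the scene stay as the last step left them, time stands still between calls to the robot, and variables do not carry over. Pictures are saved under pics/ and viewed, and the job is handed in when it is done.

Besides the shell and the picture viewer there is one more tool, called after "Request:" as name(argument=value, ...), one argument or row to a line, values as JSON. move_arm: Moves the arm, as the interface text tells. Its arguments: {"type":"object","properties":{"dp":{"type":"array","items":{"type":"array","items":{"type":"number"}}},"angular":{"type":"array","items":{"type":"array","items":{"type":"number"}}},"fingers":{"type":"number"},"grip_force":{"type":"number"}},"required":["dp","angular"]}

```bash
mkdir -p pics; cat > h.py <<'E'
import numpy as np, cv2, json
from cell import status, grab_frame, ctrl
from scipy.spatial.transform import Rotation as R
def rot(a):
    a=np.array(a,float)
    return a if a.shape==(3,3) else R.from_quat(a).as_matrix()
def snap(n,f):
    d=grab_frame(n); cv2.imwrite(f'pics/{f}.png',d['image'][:,:,::-1])
    np.savez(f'pics/{f}.npz',K=d['intrinsics'],o=d['origin'],a=rot(d['attitude'])); return d
def px2w(f,u,v,z):
    c=np.load(f'pics/{f}.npz'); r=c['a']@np.linalg.solve(c['K'],[u,v,1.0]); o=c['o']
    return o+r*(z-o[2])/r[2]
def w2px(f,p):
    c=np.load(f'pics/{f}.npz'); q=c['K']@(c['a'].T@(np.array(p,float)-c['o'])); return q[:2]/q[2]
def crop(f,u0,v0,u1,v1,s,out):
    im=cv2.imread(f'pics/{f}.png')[v0:v1,u0:u1]; cv2.imwrite(f'pics/{out}.png',cv2.resize(im,None,fx=s,fy=s,interpolation=cv2.INTER_CUBIC))
E
python3 - <<'E'
from h import *
for n in ['scene','top','wrist']:
    d=snap(n,n+'0'); print(n,np.round(d['origin'],3),np.round(rot(d['attitude']),3).tolist(),d['intrinsics'])
print(status.read_state())
E
```

```text
scene [1.601 0.262 0.773] [[-0.125, 0.544, -0.83], [0.992, 0.071, -0.103], [0.003, -0.836, -0.548]] [[607.74129318   0.         326.81146707]
 [  0.         607.74129318 238.34499524]
 [  0.           0.           1.        ]]
top [0.408 0.123 1.23 ] [[-0.029, -0.985, 0.168], [-0.999, 0.031, 0.01], [-0.016, -0.168, -0.986]] [[618.92378468   0.         313.59408324]
 [  0.         618.92378468 251.87217685]
 [  0.           0.           1.        ]]
wrist [0.159 0.584 0.384] [[0.386, 0.884, 0.262], [0.922, -0.37, -0.11], [-0.0, 0.285, -0.959]] [[335.99541896   0.         313.28974367]
 [  0.         335.99541896 238.50983938]
 [  0.           0.           1.        ]]
{'time_s': 0.15, 'joint_pos': array([ 1.05986990e+00,  3.59317828e-01,  1.51114999e+00, -4.77180121e-06,
        1.27249179e+00, -1.15095960e-01]), 'joint_velocities': array([-2.56036411e-04, -2.93361976e-03, -3.34134701e-03, -3.92194674e-05,
        5.63536003e-04,  1.25300221e-03]), 'effort': array([ 7.16865325e-04, -5.15749848e+01, -2.71010417e+01,  6.76135928e-02,
        3.05140670e-02, -7.44019007e-05]), 'tcp_pos': array([0.23109989, 0.553155  , 0.22202851]), 'tool_rot': array([ 1.96624956e-01,  9.80478536e-01, -6.50969213e-04, -2.08290272e-04]), 'wrist_force': array([-1.04375691, -0.50735373,  0.71479852]), 'ft_torque': array([ 0.01102487, -0.03429443,  0.01193725]), 'gripper_width': 0.9995563701148306}
```

View pics/top0.png

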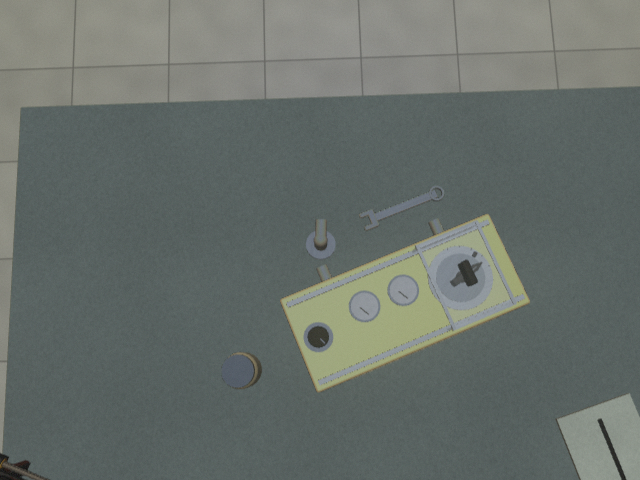

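View pics/scene0.png

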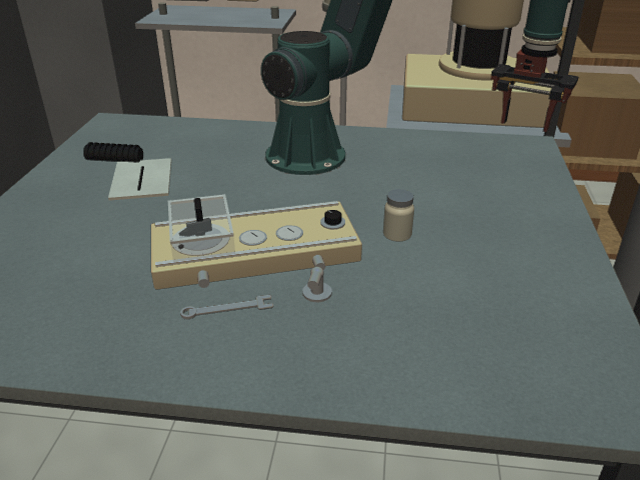

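```bash
python3 - <<'E'
from h import *
crop('top0',270,200,540,400,2.96,'top0a'); crop('top0',410,205,535,335,4.6,'top0b')
crop('scene0',140,180,380,295,3.3,'scene0a')
E
```

```text
(no output)
```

View pics/top0a.png

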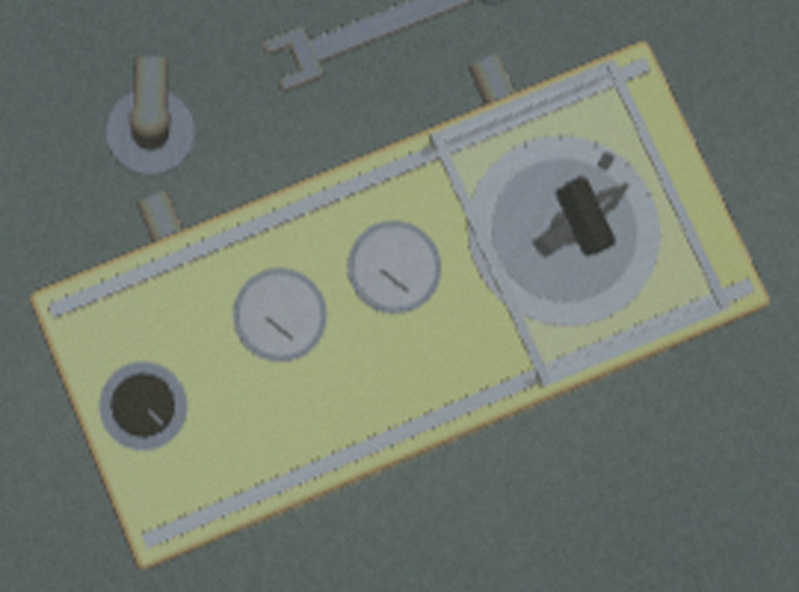

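View pics/top0b.png

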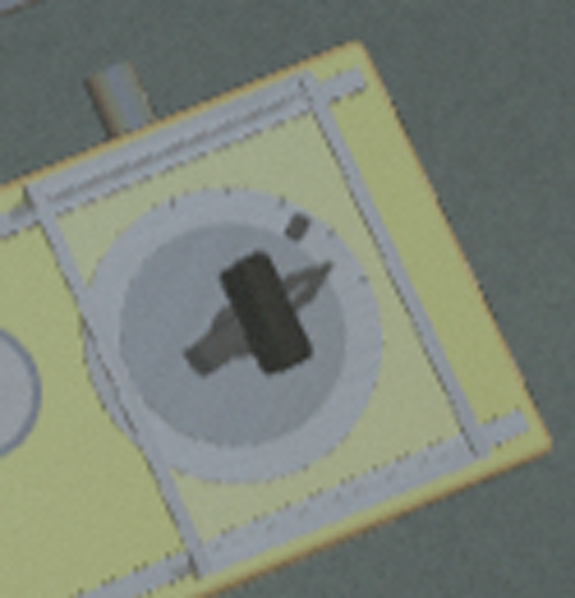

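View pics/scene0a.png

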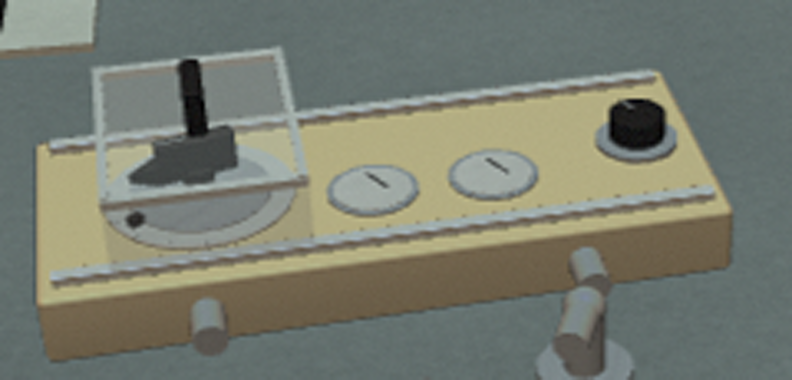

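```bash
cat > fit.py <<'E'
from h import *
def crp(pts,s,u,v): return [(p[0]/s+u,p[1]/s+v) for p in pts]
c=crp([(645,42),(768,300),(142,568),(32,295)],2.96,270,200)
W=np.array([px2w('top0',*p,0.055)[:2] for p in c])
loc=np.array([(.095,-.22),(-.095,-.22),(-.095,.22),(.095,.22)])
def kab(L,W):
    lc,wc=L.mean(0),W.mean(0); H=(L-lc).T@(W-wc); th=np.arctan2(H[0,1]-H[1,0],H[0,0]+H[1,1])
    Rm=np.array([[np.cos(th),-np.sin(th)],[np.sin(th),np.cos(th)]]); t=wc-Rm@lc
    return th,t,Rm,(L@Rm.T+t-W)
if __name__=='__main__':
    th,t,Rm,e=kab(loc,W); print('yaw',np.degrees(th),t,'res mm\n',np.round(e*1e3,1), [np.linalg.norm(W[i]-W[i-1]) for i in range(4)])
    inv=lambda p:Rm.T@(np.array(p[:2])-t)
    q=lambda p:crp([p],4.6,410,205)[0]
    print('valve world',Rm@[0,-.115]+t)
    m=inv(px2w('top0',*q((299,227)),.066)); a=m-[0,-.115]; print('marker',m,np.linalg.norm(a),np.arctan2(a[0],-a[1]))
    for z in(.075,.081):
        m=inv(px2w('top0',*q((331,263)),z)); a=m-[0,-.115]; print('tip',m,np.linalg.norm(a),np.arctan2(a[0],-a[1]))
    # bar top
    for p in[(245,262),(291,362)]: print('bar',inv(px2w('top0',*q(p),.146)))
    print('bar ctr',inv(px2w('top0',*q((258,305)),.146)))
    for p in[(28,188),(306,76),(200,575),(480,455)]: print('guard corner',inv(px2w('top0',*q(p),.112)))
    p=crp([(143,405)],2.96,270,200)[0]; print('purge',inv(px2w('top0',*p,.079)))
    p=crp([(397,397)],1,0,0)
E
python3 fit.py
```

```text
yaw 20.896540433823265 [ 0.50972461 -0.0340824 ] res mm
 [[ 4.4 -2. ]
 [-2.1 -4.5]
 [-3.3  2.1]
 [ 1.   4.4]] [np.float64(0.4328019790563709), np.float64(0.18305979028133768), np.float64(0.43340497635701974), np.float64(0.18522027518590273)]
valve world [ 0.550743   -0.14151839]
marker [ 0.02908494 -0.15695129] 0.05104747520922266 0.6062169893538556
tip [ 0.01001862 -0.16001041] 0.04611192468248786 0.21901419921074256
tip [ 0.0097669 -0.1582265] 0.04431616819960103 0.222215554653666
bar [ 0.02006945 -0.10875627]
bar [-0.02168747 -0.10863709]
bar ctr [ 0.00304733 -0.10632045]
guard corner [ 0.08214116 -0.05109959]
guard corner [ 0.08084449 -0.17202932]
guard corner [-0.0830554 -0.0500531]
guard corner [-0.08263706 -0.17018815]
purge [-0.00032334  0.17746737]
```

Request:
move_arm(
  dp=[
    [0.053,-0.057,0.02],
    [0.08,-0.115,0.03],
    [0.106,-0.172,0.03],
    [0.132,-0.23,0.03],
    [0.159,-0.287,0.03],
    [0.185,-0.344,0.03],
    [0.212,-0.402,0.03],
    [0.238,-0.459,0.03],
    [0.265,-0.517,0.03],
    [0.28,-0.574,0.03],
    [0.3,-0.632,0.03],
    [0.31,-0.67,0.03],
    [0.3175,-0.689,0.03],
    [0.3175,-0.689,0.03],
    [0.3175,-0.689,0.03],
  ],
  angular=[
    [0,0,4],
    [0,0,8],
    [0,0,12],
    [0,0,16],
    [0,0,20],
    [0,0,24],
    [0,0,28],
    [0,0,32],
    [0,0,36],
    [0,0,40],
    [0,0,43.6],
    [0,0,43.6],
    [0,0,43.6],
    [0,0,43.6],
    [0,0,43.6],
  ],
  fingers=0.06,
)

```text
time_s: 2.02
tcp_pos: [0.5481, -0.1337, 0.2524]
tool_rot: [-0.182, 0.983, 0.001, -0.0]
wrist_force: [0.8, 0.3, 0.0]
gripper_width: 0.684
```

```bash
python3 - <<'E'
from h import *
snap('wrist','w1'); print(status.read_state())
E
```

```text
{'time_s': 2.075, 'joint_pos': array([-3.61719656e-01,  2.81827197e-01,  1.54826453e+00,  4.61823084e-04,
        1.31249088e+00, -2.29932802e+00]), 'joint_velocities': array([ 0.0037386 , -0.00385211, -0.00137417, -0.00173348, -0.00248177,
       -0.00267948]), 'effort': array([-6.51613791e-01, -4.66251254e+01, -2.78747731e+01, -9.21478914e-02,
        2.22248049e-02,  6.98058735e-03]), 'tcp_pos': array([ 0.54812398, -0.13354319,  0.25252354]), 'tool_rot': array([-1.82321389e-01,  9.83238840e-01,  4.47525258e-04, -3.07487743e-04]), 'wrist_force': array([-0.32110819,  1.78322344, -0.17964455]), 'ft_torque': array([ 0.07791486,  0.03347263, -0.02478206]), 'gripper_width': 0.6807907068910748}
```

View pics/w1.png

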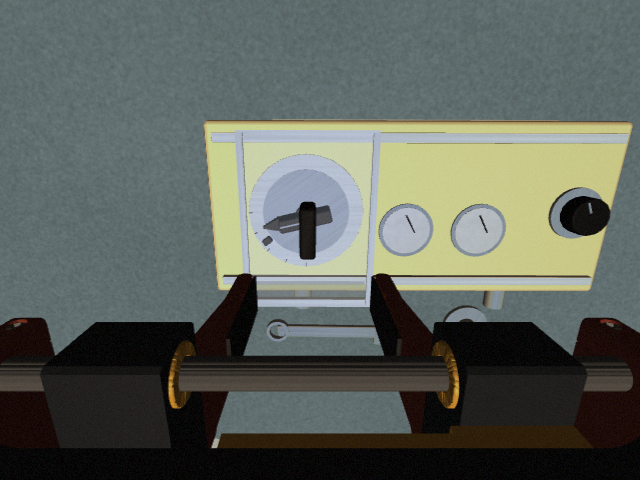

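```bash
python3 - <<'E'
from h import *
from fit import kab,loc
crop('w1',200,110,420,310,3.6,'w1a'); crop('w1',540,110,640,300,3,'w1b')
W=np.array([px2w('w1',*p,.055)[:2] for p in [(219,291),(206,123),(630,123),(590,291)]])
th,t,Rm,e=kab(loc,W);print(np.degrees(th),t,np.round(e*1e3,1))
E
```

```text
20.949284925192455 [ 0.50952245 -0.03276931] [[ 2.9 -1.7]
 [-0.1 -4.7]
 [-3.5  4.2]
 [ 0.7  2.3]]
```

View pics/w1a.png

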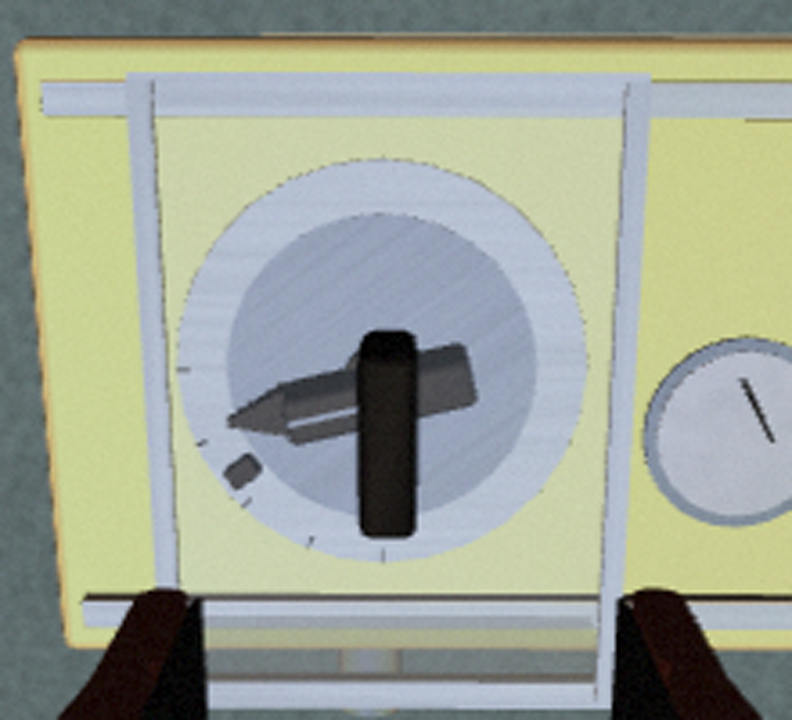

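View pics/w1b.png

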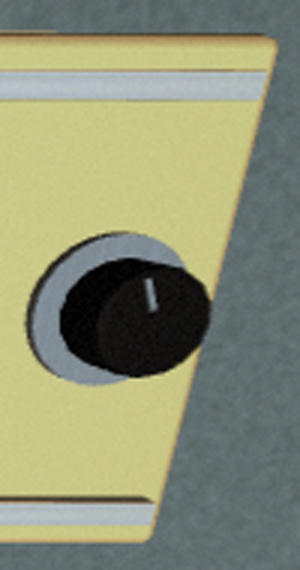

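```bash
cat >> h.py <<'E'
TH=np.radians(20.92);T=np.array([.5096,-.0334]);RM=np.array([[np.cos(TH),-np.sin(TH)],[np.sin(TH),np.cos(TH)]])
inv=lambda p:RM.T@(np.array(p[:2])-T)
fwd=lambda p:RM@np.array(p)+T
def ang(p):
    a=inv(p)-[0,-.115]; return np.linalg.norm(a)*1e3,np.arctan2(a[0],-a[1])
E
python3 - <<'E'
from h import *
q=lambda p:(p[0]/3.6+200,p[1]/3.6+110)
for p in[(388,362),(388,535),(388,450)]: print(inv(px2w('w1',*q(p),.146)))
print('tip',ang(px2w('w1',*q((229,420)),.078)),'mk',ang(px2w('w1',*q((242,471)),.066)))
print('tcp',inv([.5481,-.1336]), fwd([0,-.109]))
print('tcp x axis az',np.degrees(np.arctan2(*R.from_quat([-.18232,.98324,0,0]).as_matrix()[[1,0],1])))
E
```

```text
[-0.02172968 -0.11111241]
[ 0.01985068 -0.11129036]
[-0.00102004 -0.11120104]
tip (np.float64(43.84654554924652), np.float64(0.2175776591205583)) mk (np.float64(50.19734489165881), np.float64(0.6026263567940084))
tcp [ 0.00018426 -0.10734177] [ 0.54851998 -0.13521471]
tcp x axis az 111.0098292741835
```

Request:
move_arm(
  dp=[
    [0,-0.001,-0.04],
    [0,-0.001,-0.08],
    [0,-0.001,-0.115],
    [0,-0.001,-0.13],
    [0,-0.001,-0.135],
    [0,-0.001,-0.135],
  ],
  angular=[
    [0,0,0],
    [0,0,0],
    [0,0,0],
    [0,0,0],
    [0,0,0],
    [0,0,0],
  ],
)

```text
time_s: 2.82
tcp_pos: [0.5495, -0.1362, 0.1185]
tool_rot: [-0.182, 0.983, -0.0, 0.001]
wrist_force: [0.2, -0.6, -0.2]
gripper_width: 0.68
```

Request:
move_arm(
  dp=[
    [0,0,0],
    [0,0,0],
    [0,0,0],
    [0,0,0],
    [0,0,0],
    [0,0,0],
  ],
  angular=[
    [0,0,0],
    [0,0,0],
    [0,0,0],
    [0,0,0],
    [0,0,0],
    [0,0,0],
  ],
  fingers=0.0,
  grip_force=15,
)

```text
time_s: 3.58
tcp_pos: [0.549, -0.1368, 0.1177]
tool_rot: [-0.182, 0.983, -0.0, 0.0]
wrist_force: [-0.2, -1.9, 1.0]
gripper_width: 0.155
```

Request:
move_arm(
  dp=[
    [-0.004,0.01,0],
    [-0.011,0.028,0],
    [-0.018,0.047,0],
    [-0.025,0.065,0],
    [-0.032,0.084,0],
    [-0.039,0.103,0],
    [-0.046,0.121,0],
    [-0.0525,0.1375,0],
    [-0.0555,0.145,0],
    [-0.0555,0.145,0],
    [-0.0555,0.145,0],
  ],
  angular=[
    [0,0,0],
    [0,0,0],
    [0,0,0],
    [0,0,0],
    [0,0,0],
    [0,0,0],
    [0,0,0],
    [0,0,0],
    [0,0,0],
    [0,0,0],
    [0,0,0],
  ],
)

```text
time_s: 4.95
tcp_pos: [0.4936, 0.0088, 0.1177]
tool_rot: [-0.181, 0.983, 0.0, 0.0]
wrist_force: [2.4, 3.1, 0.3]
gripper_width: 0.161
```

Request:
move_arm(
  dp=[
    [-0.0014,0.0037,0],
    [-0.0025,0.0065,0],
    [-0.0032,0.0084,0],
    [-0.0032,0.0084,0],
  ],
  angular=[
    [0,0,0],
    [0,0,0],
    [0,0,0],
    [0,0,0],
  ],
)

```text
time_s: 5.45
tcp_pos: [0.492, 0.013, 0.1177]
tool_rot: [-0.182, 0.983, -0.004, 0.001]
wrist_force: [6.5, -16.7, -6.7]
gripper_width: 0.161
```

Request:
move_arm(
  dp=[
    [0.001,-0.003,0],
    [0.001,-0.003,0],
  ],
  angular=[
    [0,0,0],
    [0,0,0],
  ],
)

```text
time_s: 5.7
tcp_pos: [0.492, 0.0129, 0.1177]
tool_rot: [-0.181, 0.983, -0.001, 0.001]
wrist_force: [5.0, -4.2, -3.9]
gripper_width: 0.165
```

Request:
move_arm(
  dp=[
    [0,0,0],
    [0,0,0],
    [0,0,0],
    [0,0,0.03],
    [0,0,0.08],
    [0,0,0.12],
    [0,0,0.12],
  ],
  angular=[
    [0,0,0],
    [0,0,0],
    [0,0,0],
    [0,0,0],
    [0,0,0],
    [0,0,0],
    [0,0,0],
  ],
  fingers=0.06,
)

```text
time_s: 6.58
tcp_pos: [0.4931, 0.0139, 0.2407]
tool_rot: [-0.182, 0.983, -0.001, 0.003]
wrist_force: [0.0, 0.1, -0.6]
gripper_width: 0.68
```

```bash
python3 - <<'E'
from h import *
snap('top','t2'); crop('t2',270,200,540,400,2.96,'t2a')
E
```

```text
(no output)
```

View pics/t2a.png

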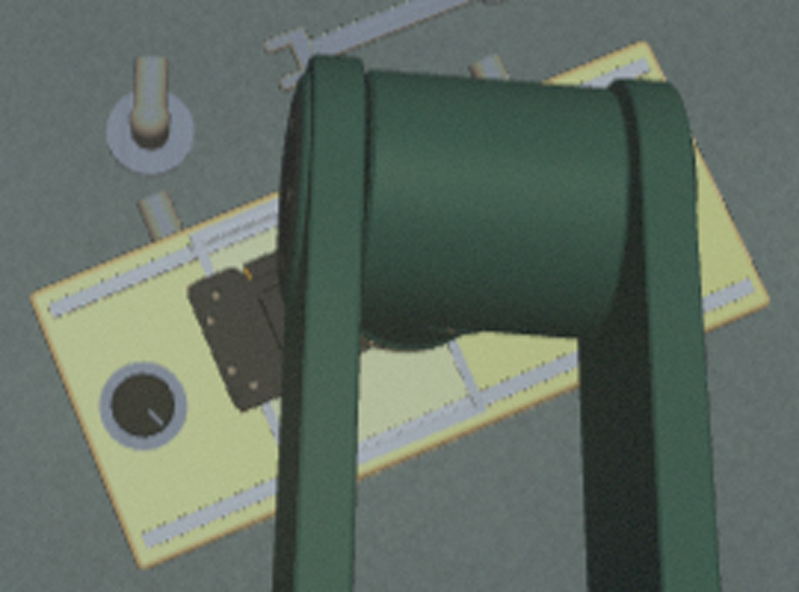

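Request:
move_arm(
  dp=[
    [0.01,-0.03,0.01],
    [0.025,-0.065,0.01],
    [0.04,-0.1,0.01],
    [0.05,-0.13,0.01],
    [0.058,-0.154,0.01],
    [0.058,-0.154,0.01],
    [0.058,-0.154,0.01],
    [0.058,-0.154,0.01],
    [0.058,-0.154,0.01],
    [0.058,-0.154,0.01],
  ],
  angular=[
    [0,0,-10],
    [0,0,-20],
    [0,0,-30],
    [0,0,-40],
    [0,0,-50],
    [0,0,-60],
    [0,0,-70],
    [0,0,-77.5],
    [0,0,-77.5],
    [0,0,-77.5],
  ],
  fingers=0.04,
)

```text
time_s: 7.88
tcp_pos: [0.5484, -0.1397, 0.2465]
tool_rot: [0.473, 0.881, -0.0, -0.001]
wrist_force: [0.4, -0.8, -0.3]
gripper_width: 0.455
```

```bash
python3 - <<'E'
from h import *
snap('wrist','w3'); s=status.read_state();print(s['tcp_pos'],s['tool_rot'])
m=R.from_quat(s['tool_rot']).as_matrix(); print(np.degrees(np.arctan2(m[1,1],m[0,1])), fwd([0,-.115]), inv(s['tcp_pos']))
E
```

```text
[ 0.54865128 -0.13979201  0.24680496] [ 4.72979294e-01  8.81073211e-01 -1.26839074e-04 -7.54291633e-04]
33.54428770051186 [ 0.55066237 -0.14081919] [-0.00151175 -0.11332244]
```

View pics/w3.png

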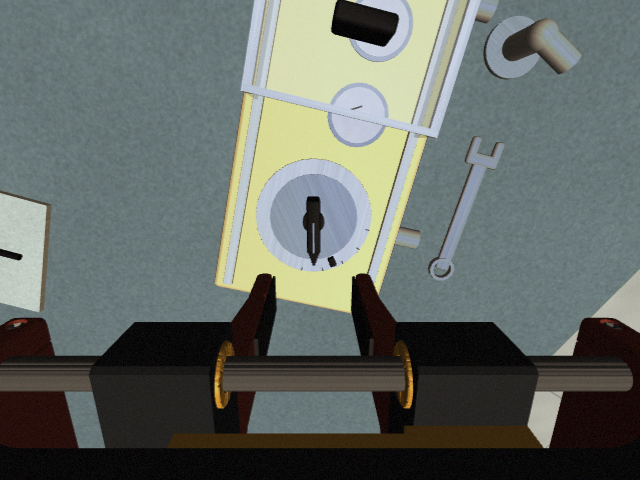

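```bash
python3 - <<'E'
from h import *
crop('w3',240,150,390,290,5.2,'w3a')
E
```

```text
(no output)
```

View pics/w3a.png

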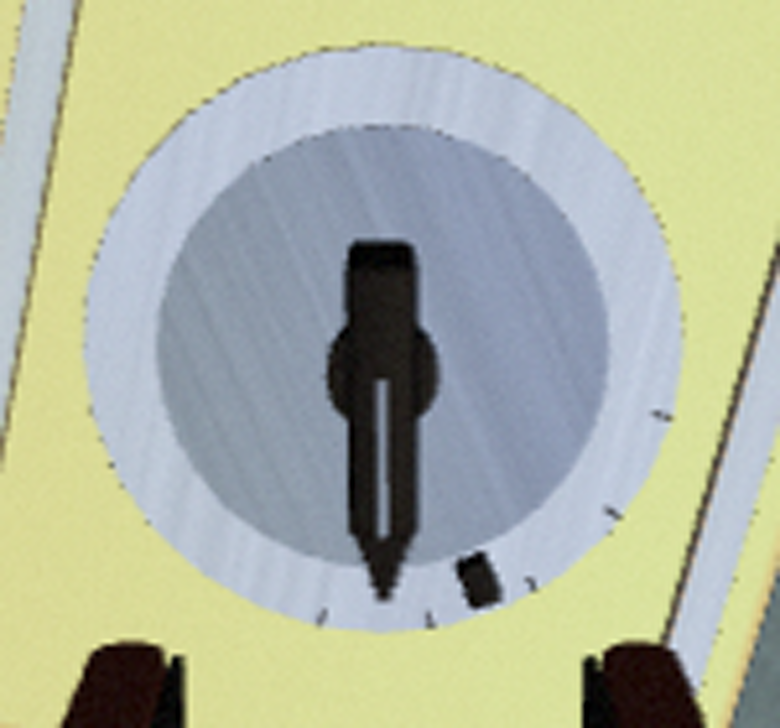

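```bash
python3 - <<'E'
from h import *
from scipy.optimize import least_squares
q=lambda p:(p[0]/5.2+240,p[1]/5.2+150)
P=[(83,325),(683,340),(385,43),(380,632),(212,100),(570,105),(155,530),(108,462)]
for z in (.056,.059):
    X=np.array([px2w('w3',*q(p),z)[:2] for p in P])
    s=least_squares(lambda c:np.hypot(*(X-c[:2]).T)-c[2],[.55,-.14,.06]).x
    print(z,s,'local',inv(s[:2]))
P=[(157,345),(609,345),(383,124),(383,566)]
X=np.array([px2w('w3',*q(p),.061)[:2] for p in P]); s=least_squares(lambda c:np.hypot(*(X-c[:2]).T)-c[2],[.55,-.14,.06]).x; print(s,inv(s[:2]))
c=px2w('w3',*q((382,262)),.101); d=px2w('w3',*q((383,268)),.101)
print('bar back end',inv(c))
for nm,p,z in [('tip',(384,601),.078),('line far',(382,538),.09),('mk',(479,580),.066),('mk in',(470,560),.066),('mk out',(488,602),.066)]:
    w=px2w('w3',*q(p),z)[:2]; 
    for cc in (fwd([0,-.115]),s[:2]):
        a=RM.T@(w-cc); print(nm,np.linalg.norm(a)*1e3,np.arctan2(a[0],-a[1]))
E
```

```text
0.056 [ 0.55034432 -0.14126166  0.06217499] local [-0.00045507 -0.11529975]
0.059 [ 0.54996316 -0.14069147  0.06164661] local [-0.00060751 -0.11463104]
[ 0.54972186 -0.14042008  0.04607722] [-0.000736   -0.11429138]
bar back end [-0.00656523 -0.08921952]
tip 46.611635792804265 0.2126472413399887
tip 47.46304841157647 0.2246541189568828
line far 29.03843115227307 0.19395520813535672
line far 29.881362103861466 0.21355461671975956
mk 50.453864677732646 0.6171264824549967
mk 51.45804730422284 0.6208220550702319
mk in 45.61827127358472 0.6153602912354619
mk in 46.62216017635001 0.6194772115895717
mk out 55.738792755325434 0.6156057645427858
mk out 56.74265744149188 0.6189840554888214
```

Request:
move_arm(
  dp=[
    [0.0015,-0.001,-0.03],
    [0.0015,-0.001,-0.08],
    [0.0015,-0.001,-0.12],
    [0.0015,-0.001,-0.15],
    [0.0015,-0.001,-0.167],
    [0.0015,-0.001,-0.174],
    [0.0015,-0.001,-0.174],
  ],
  angular=[
    [0,0,0],
    [0,0,0],
    [0,0,0],
    [0,0,0],
    [0,0,0],
    [0,0,0],
    [0,0,0],
  ],
)

```text
time_s: 8.8
tcp_pos: [0.551, -0.1411, 0.0739]
tool_rot: [0.474, 0.881, -0.0, 0.0]
wrist_force: [0.0, 1.1, 0.2]
gripper_width: 0.451
```

Request:
move_arm(
  dp=[
    [0,0,0],
    [0,0,0],
    [0,0,0],
    [0,0,0],
    [0,0,0],
  ],
  angular=[
    [0,0,0],
    [0,0,0],
    [0,0,0],
    [0,0,0],
    [0,0,0],
  ],
  fingers=0.0,
  grip_force=25,
)

```text
time_s: 9.43
tcp_pos: [0.5497, -0.1423, 0.0745]
tool_rot: [0.473, 0.881, -0.001, -0.0]
wrist_force: [-5.4, -4.7, 5.0]
gripper_width: 0.236
```

```bash
python3 - <<'E'
from h import *
s=status.read_state();print(s['tcp_pos'],s['wrist_force'],s['ft_torque'])
m=R.from_quat(s['tool_rot']).as_matrix(); print(np.degrees(np.arctan2(m[1,1],m[0,1])))
E
```

```text
[ 0.549725   -0.14225386  0.07447251] [-5.4376747  -4.73507562  5.0465091 ] [-0.8923845   0.87523193  0.08025657]
33.47888254055835
```

Request:
move_arm(
  dp=[
    [0,0,0],
    [0,0,0],
  ],
  angular=[
    [0,0,0],
    [0,0,0],
  ],
)

```text
time_s: 9.68
tcp_pos: [0.5498, -0.1423, 0.0745]
tool_rot: [0.473, 0.881, -0.001, -0.0]
wrist_force: [-4.4, -5.0, 3.8]
gripper_width: 0.234
```

```bash
python3 - <<'E'
from h import *
snap('wrist','w4'); snap('scene','s4'); crop('s4',130,150,300,290,4.5,'s4a')
E
```

```text
(no output)
```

View pics/w4.png

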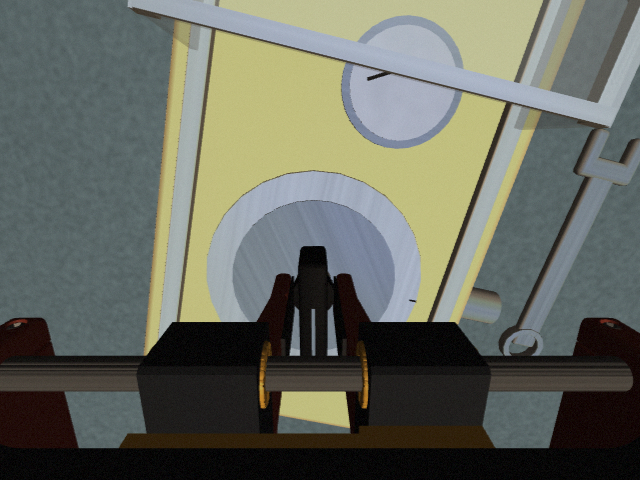

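View pics/s4a.png

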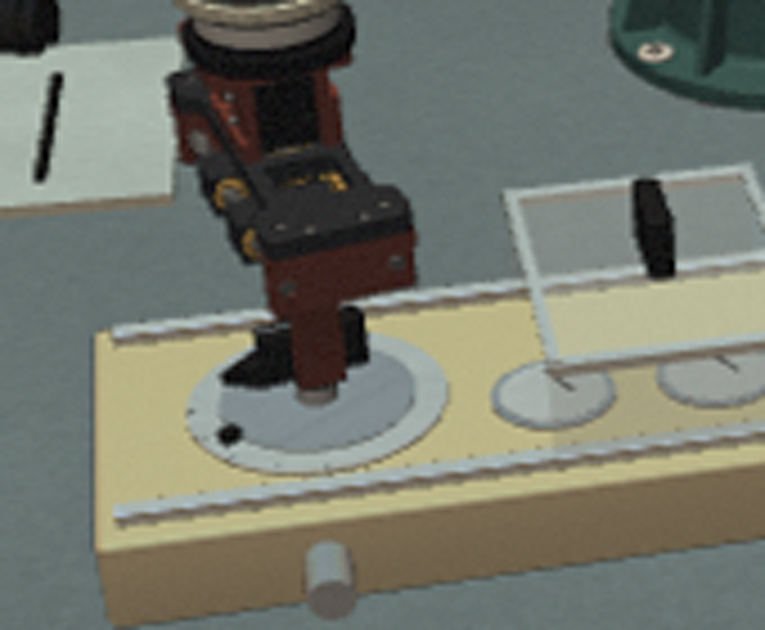

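Request:
move_arm(
  dp=[
    [0,0,0],
    [0,0,0],
    [0,0,0.004],
    [0,0,0.008],
    [0,0,0.008],
  ],
  angular=[
    [0,0,0],
    [0,0,0],
    [0,0,0],
    [0,0,0],
    [0,0,0],
  ],
  fingers=0.035,
)

```text
time_s: 10.4
tcp_pos: [0.5511, -0.1411, 0.0821]
tool_rot: [0.474, 0.881, 0.0, 0.0]
wrist_force: [0.4, -0.0, 0.4]
gripper_width: 0.396
```

Request:
move_arm(
  dp=[
    [0,0,0],
    [0,0,0],
    [0,0,0],
    [0,0,0],
    [0,0,0],
  ],
  angular=[
    [0,0,0],
    [0,0,0],
    [0,0,0],
    [0,0,0],
    [0,0,0],
  ],
  fingers=0.0,
  grip_force=25,
)

```text
time_s: 11.02
tcp_pos: [0.5493, -0.1417, 0.0815]
tool_rot: [0.474, 0.881, -0.001, -0.001]
wrist_force: [-3.6, -4.5, 2.3]
gripper_width: 0.151
```

```bash
python3 - <<'E'
from h import *
s=status.read_state();print(s['tcp_pos'],s['wrist_force'],s['ft_torque'])
m=R.from_quat(s['tool_rot']).as_matrix(); print(np.degrees(np.arctan2(m[1,1],m[0,1])))
E
```

```text
[ 0.54927793 -0.14165693  0.0814628 ] [-3.64868216 -4.46781758  2.30647662] [-0.64809104  0.61857615  0.0701702 ]
33.46078308117326
```

Request:
move_arm(
  dp=[
    [-0.001,-0.0005,0],
    [-0.0015,-0.0006,0],
    [-0.0015,-0.0006,0],
    [-0.0015,-0.0006,0],
    [-0.0015,-0.0006,0],
    [-0.0015,-0.0006,0],
    [-0.0015,-0.0006,0],
    [-0.0015,-0.0006,0],
  ],
  angular=[
    [0,0,3],
    [0,0,7],
    [0,0,11],
    [0,0,15],
    [0,0,19],
    [0,0,22.5],
    [0,0,22.5],
    [0,0,22.5],
  ],
)

```text
time_s: 12.02
tcp_pos: [0.5492, -0.1418, 0.0815]
tool_rot: [0.293, 0.956, -0.0, 0.0]
wrist_force: [0.5, -0.8, -2.3]
gripper_width: 0.142
```

```bash
python3 - <<'E'
from h import *
s=status.read_state();print(s['tcp_pos'],s['wrist_force'],s['ft_torque'],s['gripper_width'])
m=R.from_quat(s['tool_rot']).as_matrix(); print(np.degrees(np.arctan2(m[1,1],m[0,1])))
snap('scene','s5'); crop('s5',160,200,250,270,8,'s5a')
E
```

```text
[ 0.54917014 -0.14176872  0.08150046] [ 0.45097459 -0.80116485 -2.31134393] [-0.17626578 -0.04173391  0.14786516] 0.14157419018580314
55.866350063513
```

View pics/s5a.png

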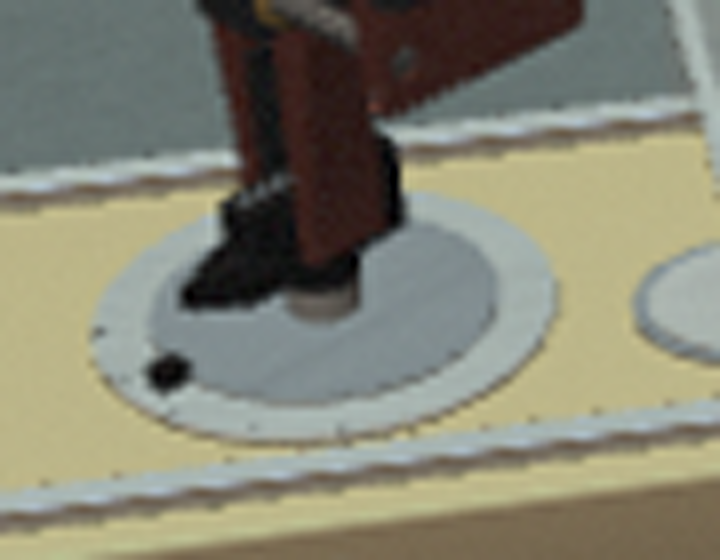

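Request:
move_arm(
  dp=[
    [0,0,0],
    [0,0,0],
    [0,0,0],
    [0,0,0.03],
    [0,0,0.08],
    [0,0,0.13],
    [0,0,0.16],
    [0,0,0.16],
    [0,0,0.16],
  ],
  angular=[
    [0,0,0],
    [0,0,0],
    [0,0,0],
    [0,0,0],
    [0,0,0],
    [0,0,0],
    [0,0,0],
    [0,0,0],
    [0,0,0],
  ],
  fingers=0.04,
)

```text
time_s: 13.2
tcp_pos: [0.5483, -0.1413, 0.2405]
tool_rot: [0.293, 0.956, 0.0, -0.001]
wrist_force: [0.5, 1.2, -0.2]
gripper_width: 0.457
```

```bash
python3 - <<'E'
from h import *
snap('wrist','w6'); crop('w6',240,150,390,290,5.2,'w6a')
s=status.read_state();print(s['tcp_pos'])
E
```

```text
[ 0.54804184 -0.14116322  0.23998191]
```

View pics/w6a.png

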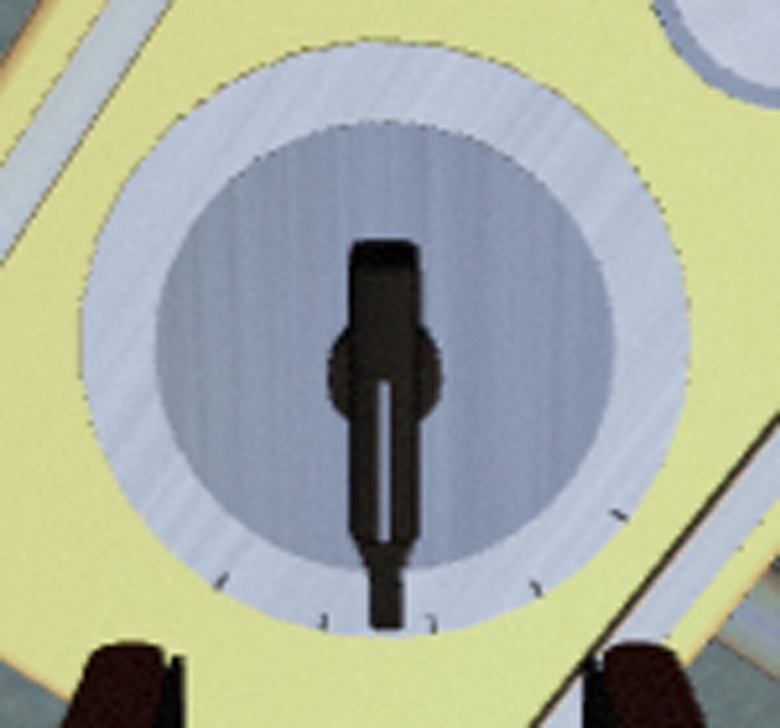

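```bash
python3 - <<'E'
from h import *
crop('w6',295,240,335,280,15,'w6b')
im=cv2.imread('pics/w6.png').astype(int).sum(2)
for v in list(range(200,273,3)):
    row=im[v,290:340]; bg=np.median(np.r_[im[v,290:300],im[v,330:340]])
    w=np.clip((bg-row)/bg-0.15,0,None)
    print(v, round((w*np.arange(290,340)).sum()/w.sum(),2), round(w.sum(),1))
E
```

```text
200 313.36 10.9
203 313.29 9.4
206 313.31 9.5
209 313.33 9.5
212 313.46 9.9
215 313.3 12.8
218 313.28 13.8
221 313.29 14.5
224 313.31 12.9
227 313.25 11.9
230 313.3 8.7
233 313.26 7.6
236 313.26 7.6
239 313.29 7.6
242 313.26 7.6
245 313.34 7.5
248 313.32 7.5
251 313.31 7.5
254 313.46 7.5
257 313.31 7.3
260 313.42 4.4
263 313.78 4.3
266 313.75 4.4
269 313.33 5.0
272 nan 0.0<stdin>:7: RuntimeWarning: invalid value encountered in scalar divide
```

View pics/w6b.png

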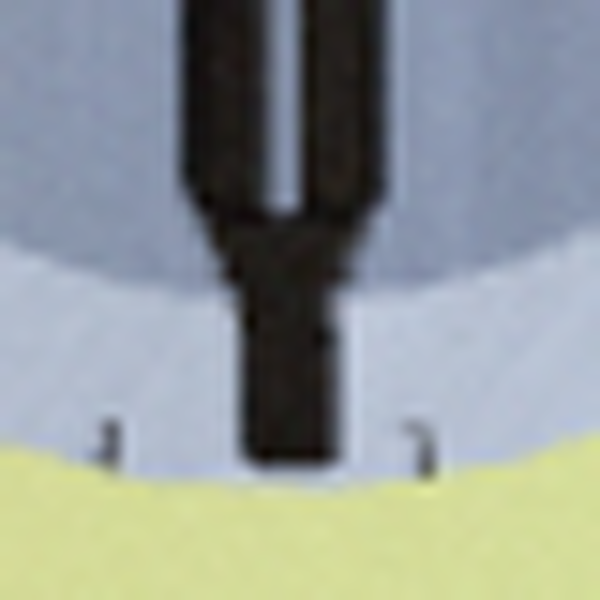

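Request:
move_arm(
  dp=[
    [-0.01,0.03,0.01],
    [-0.025,0.065,0.01],
    [-0.04,0.1,0.01],
    [-0.05,0.13,0.01],
    [-0.056,0.154,0.01],
    [-0.056,0.154,0.01],
    [-0.056,0.154,0.01],
    [-0.056,0.154,0.01],
    [-0.056,0.154,0.01],
  ],
  angular=[
    [0,0,8],
    [0,0,16],
    [0,0,24],
    [0,0,32],
    [0,0,40],
    [0,0,48],
    [0,0,55],
    [0,0,55],
    [0,0,55],
  ],
  fingers=0.06,
)

```text
time_s: 14.38
tcp_pos: [0.4926, 0.0124, 0.2507]
tool_rot: [-0.18, 0.984, 0.0, -0.001]
wrist_force: [0.8, -0.9, 0.3]
gripper_width: 0.679
```

```bash
python3 - <<'E'
from h import *
snap('wrist','w7')
s=status.read_state();print(s['tcp_pos'],inv(s['tcp_pos']))
m=R.from_quat(s['tool_rot']).as_matrix(); print(np.degrees(np.arctan2(m[1,1],m[0,1])))
E
```

```text
[0.49276955 0.01234336 0.25094096] [0.00061232 0.0487375 ]
110.80115321112314
```

View pics/w7.png

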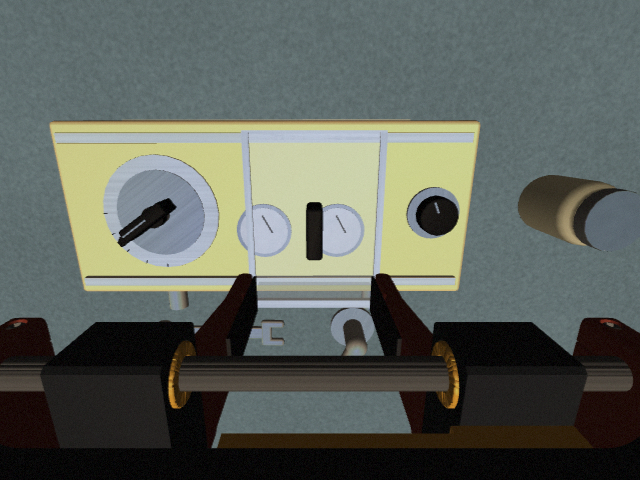

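The bar is centred at about (314, 232) between the fingers. The knob line, jar and elbow look undisturbed, and the pointer is on the tab. Next I descend and grip the bar.

Request:
move_arm(
  dp=[
    [0,0,-0.04],
    [0,0,-0.08],
    [0,0,-0.115],
    [0,0,-0.13],
    [0,0,-0.133],
    [0,0,-0.133],
  ],
  angular=[
    [0,0,0],
    [0,0,0],
    [0,0,0],
    [0,0,0],
    [0,0,0],
    [0,0,0],
  ],
)

```text
time_s: 15.18
tcp_pos: [0.494, 0.0123, 0.1194]
tool_rot: [-0.181, 0.983, -0.0, 0.001]
wrist_force: [0.1, 0.3, 1.4]
gripper_width: 0.688
```

Request:
move_arm(
  dp=[
    [0,0,0],
    [0,0,0],
    [0,0,0],
    [0,0,0],
    [0,0,0],
    [0,0,0],
  ],
  angular=[
    [0,0,0],
    [0,0,0],
    [0,0,0],
    [0,0,0],
    [0,0,0],
    [0,0,0],
  ],
  fingers=0.0,
  grip_force=15,
)

```text
time_s: 15.92
tcp_pos: [0.4931, 0.0125, 0.1186]
tool_rot: [-0.181, 0.983, 0.0, -0.0]
wrist_force: [-0.9, 1.0, 0.9]
gripper_width: 0.162
```

Request:
move_arm(
  dp=[
    [0.004,-0.01,0],
    [0.011,-0.028,0],
    [0.018,-0.047,0],
    [0.025,-0.065,0],
    [0.032,-0.084,0],
    [0.039,-0.103,0],
    [0.046,-0.121,0],
    [0.052,-0.136,0],
    [0.056,-0.147,0],
    [0.056,-0.147,0],
    [0.056,-0.147,0],
  ],
  angular=[
    [0,0,0],
    [0,0,0],
    [0,0,0],
    [0,0,0],
    [0,0,0],
    [0,0,0],
    [0,0,0],
    [0,0,0],
    [0,0,0],
    [0,0,0],
    [0,0,0],
  ],
)

```text
time_s: 17.3
tcp_pos: [0.5493, -0.1352, 0.1187]
tool_rot: [-0.182, 0.983, -0.001, 0.0]
wrist_force: [-1.8, -2.0, 3.5]
gripper_width: 0.157
```

Request:
move_arm(
  dp=[
    [0.0012,-0.0033,0],
    [0.0024,-0.0064,0],
    [0.0034,-0.009,0],
    [0.0036,-0.0095,0],
    [0.0036,-0.0095,0],
  ],
  angular=[
    [0,0,0],
    [0,0,0],
    [0,0,0],
    [0,0,0],
    [0,0,0],
  ],
)

```text
time_s: 17.92
tcp_pos: [0.5514, -0.1411, 0.1186]
tool_rot: [-0.182, 0.983, 0.002, -0.001]
wrist_force: [-3.7, 9.9, 9.6]
gripper_width: 0.156
```

Request:
move_arm(
  dp=[
    [-0.001,0.0025,0],
    [-0.001,0.0025,0],
  ],
  angular=[
    [0,0,0],
    [0,0,0],
  ],
)

```text
time_s: 18.18
tcp_pos: [0.5514, -0.141, 0.1186]
tool_rot: [-0.182, 0.983, 0.0, -0.0]
wrist_force: [-2.2, 1.4, 5.6]
gripper_width: 0.158
```

Request:
move_arm(
  dp=[
    [0,0,0],
    [0,0,0],
    [0,0,0],
    [0,0,0.03],
    [0,0,0.08],
    [0,0,0.12],
    [-0.01,0.03,0.15],
    [-0.03,0.08,0.15],
    [-0.05,0.13,0.15],
    [-0.07,0.18,0.15],
    [-0.08,0.23,0.15],
    [-0.09,0.28,0.15],
    [-0.1,0.32,0.15],
    [-0.1,0.32,0.15],
    [-0.1,0.32,0.15],
  ],
  angular=[
    [0,0,0],
    [0,0,0],
    [0,0,0],
    [0,0,0],
    [0,0,0],
    [0,0,0],
    [0,0,0],
    [0,0,0],
    [0,0,0],
    [0,0,0],
    [0,0,0],
    [0,0,0],
    [0,0,0],
    [0,0,0],
    [0,0,0],
  ],
  fingers=0.06,
)

```text
time_s: 20.05
tcp_pos: [0.4519, 0.178, 0.2686]
tool_rot: [-0.182, 0.983, -0.0, 0.0]
wrist_force: [0.1, 0.1, -0.9]
gripper_width: 0.683
```

```bash
python3 - <<'E'
from h import *
snap('top','t8'); crop('t8',270,200,540,400,2.96,'t8a'); snap('scene','s8')
crop('t8',410,205,535,335,4.6,'t8b')
E
```

```text
(no output)
```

View pics/t8.png

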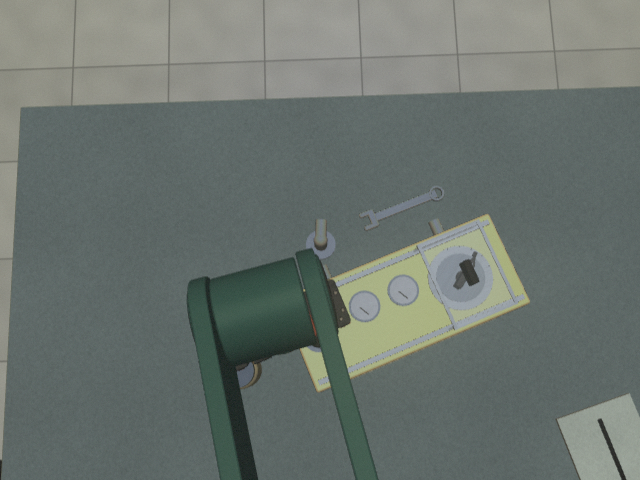

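View pics/t8b.png

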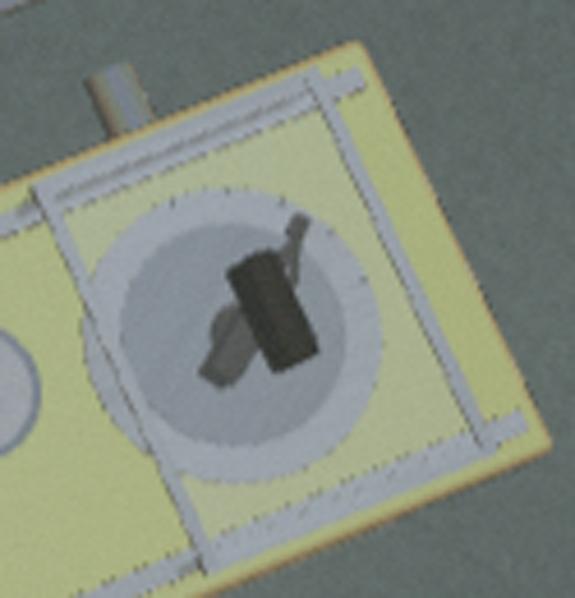

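View pics/s8.png

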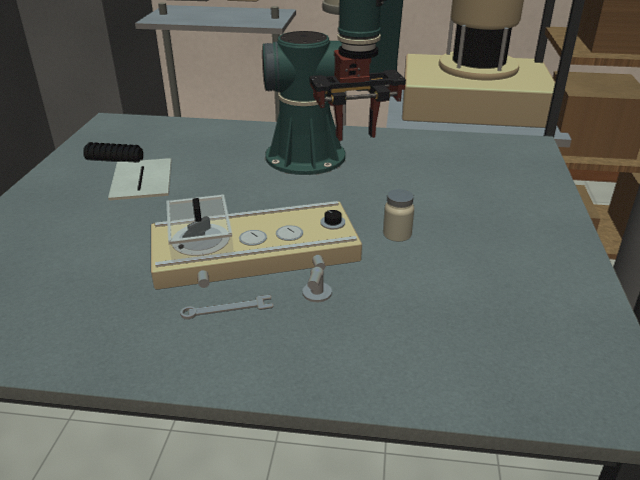

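```bash
python3 - <<'E'
from h import *
q=lambda p:(p[0]/4.6+410,p[1]/4.6+205)
for p in[(36,190),(314,74),(206,572),(488,449)]: print('guard corner',inv(px2w('t8',*q(p),.112)))
print('bar',inv(px2w('t8',*q((272,312)),.146)))
print('mk',ang(px2w('t8',*q((298,224)),.066)))
a=cv2.imread('pics/s8.png').astype(int);b=cv2.imread('pics/scene0.png').astype(int)
d=abs(a-b).max(2)
for n,(u0,v0,u1,v1) in dict(jar=(375,185,420,245),elbow=(298,252,335,303),spanner=(175,290,280,325),knob=(315,200,350,230)).items(): print(n,np.percentile(d[v0:v1,u0:u1],99),d[v0:v1,u0:u1].max())
E
```

```text
guard corner [ 0.0800277  -0.05441165]
guard corner [ 0.08015433 -0.17603007]
guard corner [-0.08304499 -0.05333084]
guard corner [-0.08191649 -0.17472495]
bar [-0.00163359 -0.11078383]
mk (np.float64(52.37520163926194), np.float64(0.6143410901288497))
jar 5.0 7
elbow 5.0 6
spanner 5.0 6
knob 9.0 19
```

```bash
python3 - <<'E'
from h import *
a=cv2.imread('pics/s8.png')[195:235,310:355];b=cv2.imread('pics/scene0.png')[195:235,310:355]
cv2.imwrite('pics/k.png',cv2.resize(np.hstack([b,a]),None,fx=8,fy=8,interpolation=cv2.INTER_CUBIC))
E
```

```text
(no output)
```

View pics/k.png

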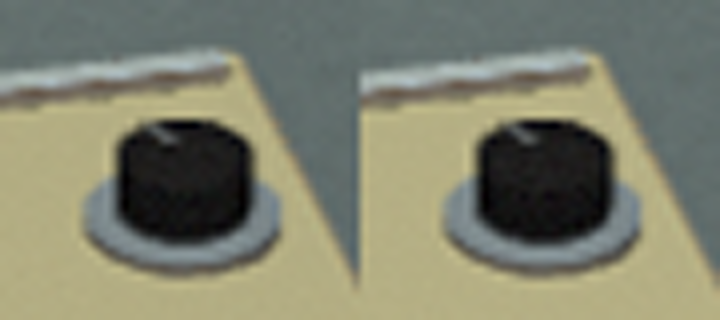

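The knob looks the same before and after (mark at about the same pixel), so I'm handing in.

```bash
python3 -c "
from h import *
print(ctrl.close_job())"
```

```text
the job is handed in; nothing more can be done
None
```

The job is done and handed in at about 20 s of the 64 s allowed: guard slid aside, handle turned to the marker tab and let go, guard slid back over the valve.

- **Guard aside:** I pushed it until it met the end stop, at about 17 N. It had started about 5 mm short of closed.
- **Handle:** I turned it from about 0.22 to 0.61 rad. The first grip failed because the fingers closed on the hub below the handle, so I opened, rose 8 mm and gripped again before turning.
- **Alignment:** After letting go, the close-up from above showed the handle in line with the tab, with the tab about 0.007 rad further round. I left that small difference rather than risk gripping it again. The tab read about 0.61 to 0.62 rad before and after the turn, so the ring did not shift.
- **Guard closed:** I pushed it to the stop at about 10 N. Its corners put its centre at y = -114.6 mm, against -115 mm when fully closed. The grip bar's top alone read -110.8 mm; I trusted the corners and the end-stop contact instead.
- **Other objects:** The jar, elbow and spanner were unchanged in before-and-after images. The purge knob showed slightly more pixel difference, but its mark is in the same place.

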